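# Lock the tool chest and put the key back

### The job

Lock the grey tool chest: take the black-headed key from its wooden block, push it fully home into the lock on the chest's top, gently turn it clockwise until it meets its stop so that the bolt is fully thrown into the keep, turn it back home and draw it straight out. Then stand the key fully home in its wooden block again and let go. Do not force the key in the lock, and leave the tools and parts lying around where they are.

Things in the scene. Friction and masses are not known exactly. Their poses are not given: they have to be found in the camera images.
- key: Steel double-bit key, 66 mm long, 60 g, upright in the block at the start. Origin: the tip (lower end); z up the shank. Flat bit z 3 to 12 mm, 26 mm wide (x, 13 mm each side), 5 mm thick (y); first 3 mm tapered to 23 x 3 mm. Round shank 9 mm diameter (7 in the first 3 mm). Round collar 20 mm diameter, z 20 to 24 mm. A half turn about z gives the same key.
- block: Wooden key block fixed to the bench, 85 (x) x 70 (y) x 30 mm high; origin: centre of its underside. In the middle of its top a pocket 30 mm (x) by 13 mm (y), 24 mm deep. The key stands in it with bit and head along the block's x, its collar resting on the block's top, so its tip is 10 mm above the block's origin.
- chest: Closed grey steel tool chest, 260 (x) x 280 (y) x 70 mm high, fixed; origin: centre of its underside. On its top a steel rim lock, case 64 (x) x 60 (y) x 28 mm high, centred on the keyhole, and 42 to 58 mm from the keyhole in +y a steel staple, the keep, 24 mm high.
- keyhole (a point): Centre of the keyhole, on top of the lock's cover plate, 98 mm above the chest's underside; axes as the chest's. A slot 28 mm (x) by 7 mm (y) with an 11 mm square opening in its middle, plate 5 mm thick. Fully home the key's collar sits on the plate, tip 20 mm below this point, bit below the plate. The bit can pass the slot only at home (key x along slot x, to about 4 degrees).
- bolt_tip (a point): Middle of the end face of the lock's flat steel bolt (22 mm wide, 12 mm high), which sticks out of the case's +y side towards the keep. At the start it is drawn back, 35 mm in chest y from the keyhole; fully thrown it is 47 mm from it, inside the keep. It stays where the key leaves it.
- works: The lock's inner works, under the plate; origin on the key's axis, 28 mm below the keyhole. Turned clockwise (from above) the key runs idle, then drives them lightly (under 0.08 N m) and throws the bolt. The stop, 40 to 88 degrees from home, differs each time: feel it (+0.07 N m a degree). Over 30 N of key on lock or works (0.3 N m) is forcing. Turned back, the key leaves them; stop again at home.
- hammer: Hammer lying on the bench, a bystander.
- wrench: Steel wrench lying on the chest's top beyond the lock, a bystander, origin near its middle.
- bin: Open blue plastic parts bin, 100 x 140 x 60 mm, a bystander; origin at the centre of its underside.
- wheel: Wooden toy wheel, 60 mm diameter, 14 mm thick, lying flat, a bystander.
- key_head (a point): Grip point in the black plastic head of the key, 52 mm above the tip; axes as the key's. The head spans z 36 to 66 mm of the key, 34 mm wide (x), 10 mm thick (y): grip it across its thickness.
There are look-alikes about, which are no part of the job. Of the things like the key, leave any that is blue; of the rest the larger one is meant.

How it is judged (in metres and radians):
On the way, in this order (a step that is already met when the one before it is completed fails the run):
1. the key is fully home in the keyhole (z of key in the frame of keyhole below -0.017 m and horizontal distance between key and keyhole below 0.004 m and angle between the z axis of key and the z axis of chest, either way round below 0.1 rad), for 0.1 s.
2. turned with the key to its stop: the bolt is fully thrown (y of bolt_tip in the frame of keyhole above 0.046 m and z of key in the frame of keyhole below -0.012 m and horizontal distance between key and keyhole below 0.005 m), for 0.1 s.
3. the key is turned back home in the lock (angle between the x axis of key and the x axis of chest, either way round below 0.14 rad and z of key in the frame of keyhole below -0.009 m and horizontal distance between key and keyhole below 0.005 m), for 0.1 s.
4. the key is drawn out of the lock (z of key in the frame of keyhole above 0.003 m), for 0.1 s.
At the end, for the whole second after the job is handed in: The bolt is fully thrown (tip at least 46 mm from the keyhole in chest y), and the key stands released and at rest in the block's pocket: tip within 6 mm of the block's axis and 7 to 12.5 mm above the block's underside, upright within 7 degrees (y of bolt_tip in the frame of keyhole above 0.046 m and horizontal distance between key and block below 0.006 m and z of key in the frame of block between 0.007 and 0.0125 m and angle between key's own z axis and vertical below 0.12 rad and linear speed of key below 0.01 m/s); the robot touches nothing.
It fails at once if the key is forced: more than 30 N in all against the lock (contact force between key and chest above 30 N or contact force between key and works above 30 N).
It fails at once if a bystander is moved more than 20 mm (distance of any of hammer, wrench, bin, wheel from where it was at the start of the episode above 0.02 m).
It also fails if it takes over 72 s, if anything falls off the work surface, if the arm or the gripper's body presses on something with over 40 N, if the wrist force passes 120 N, or if a joint passes its speed limit or range.

### The arm

A 6-joint arm with a two-finger parallel gripper is mounted at the origin on the work surface. World frame = base frame: x ahead of the robot, y to its left, z up, the work surface at z = 0. Lengths are in m, angles in degrees, forces in N, time in s.
With the tool pointing down it reaches from about 0.4 to 0.825 m from the base axis. Payload 7 kg.
Tool frame: the origin (TCP) lies midway between the tips of the shut fingers; the grasp point (between the pads) lies 19 mm behind it (arm.tcp_to_grasp is the distance from the TCP to the grasp point, in m); z points along the fingers, y is the direction in which the jaws open and shut (so a half turn about z gives the same grasp; the last joint's range is limited). The gripper opens to 85 mm and grips with 20 to 120 N. Pads are 22 mm wide; open, the fingers measure 114 mm over their backs; the gripper's body (76 mm by 85 mm) begins 54 mm behind the grasp point. The pads swing forward as they close: fully open they stand 13 mm farther back than shut.
Start: joints at [86.007, 20.546, 0.682, 0, -70.136, -16.507], TCP at [0.236, 0.632, 0.231] pointing down, gripper open.
Joint ranges: [-176.03, 176.03], [-82.01, 121.73], [-58.28, 71.71], [-173.87, 95.51], [-174.79, -0.11], [-173.66, 173.66]. Speed limits (degrees/s): [136.94, 136.94, 172.46, 180, 180, 180].

### API

Orientations are given as a 3x3 rotation matrix whose columns are the frame's x, y, z axes.
In Python, from cell import arm gives the robot as it stands.
- The arm moves only by the shell command python3 -m creep 'ROWS' [FORCE]. ROWS is JSON, a list of rows, each a list of 5 numbers: the shift along the world's x, y, z in units of 40 mm (1.0 is 40 mm), then the turn about the world's z in units of 5 degrees (1.0 is 5 degrees), then the opening, from 0 (shut) to 1 (fully open). A call has exactly 5 rows; each row shifts and turns the commanded pose from where the row before left it; what a row does not reach is not made up. A row lasts 1/10 s, in which the tool goes at most 50 mm and 8.59 degrees, less where a joint would pass 70% of its speed; a pose out of reach is approached as far as the arm can. A call is refused whole if a number of a shift passes 1 or a number of a turn 1, either way. A call with a gripper value outside its range is refused whole. The fingers move at their own pace and stop on an object; FORCE is the grip in N (left out, the last holds). Time passes only in rows, so rows that do not move let the fingers close, or fill a call up. It gives the time, the measured TCP pose, the force and the opening at its end, in the units of the state.
- arm.state(): the state, without advancing time (a new reading comes with each control period).
- arm.snapshot(name): name is "scene" or "top"; returns a dict with "color" (384x512x3 uint8, blue, green, red), "z_map" (384x512 float32, m along the optical axis (not along the pixel's ray), 0 where there is no reading), "intrinsics" (3x3 intrinsics, pixels), "R" (3x3) and "t" (3): a world point X has camera coordinates R X + t. Camera axes: x right, y down, z forward; pixel columns grow to the right and rows downward; lengths in m; the calibration is good to about 2 mm. A picture is of the moment at which its call begins.
- arm.job_done(): hands the job in, once; it reports no verdict.
The state is a dict: "clock": time; "joint_pos": joint angles; "dq": joint speeds; "tau": joint torques, N m; "tcp_pos": TCP position; "eef_rot": TCP orientation; "force": force on the tool from outside, world axes, zero at the start; "wrist_torque": the same for the moment, N m; "gripper_width": finger opening in m.
Only numpy, scipy, OpenCV 4.12 (cv2) and the standard library are available. Lean on these libraries where they do the work, as an engineer would, in place of code of your own. Each camera call takes 0.05 s, during which the arm holds its last target.

## Working session

There is one attempt and no reset: what is moved stays moved. The work goes in short steps, Python scripts to look and compute and a shell command to move; the robot and the scene stay as the last step left them, time stands still between calls to the robot, and variables do not carry over. Pictures are saved under pics/ and viewed, and the job is handed in when it is done.

```bash
ls; mkdir -p pics
cat > h.py <<'E'
import numpy as np, cv2
from cell import arm
def save(s,n,crop=None,f=1):
    im=s["color"].copy()
    if crop: a,b,c,d=crop; im=im[b:d,a:c]
    cv2.imwrite("pics/"+n,cv2.resize(im,None,fx=f,fy=f,interpolation=cv2.INTER_CUBIC))
def world(s):
    K=s["intrinsics"];z=s["z_map"];v,u=np.mgrid[:384,:512]
    P=np.stack([(u-K[0,2])/K[0,0]*z,(v-K[1,2])/K[1,1]*z,z],-1)
    return (P-s["t"])@s["R"]
E
python3 - <<'E'
from h import *
import pickle
for n in("scene","top"):
    s=arm.snapshot(n);save(s,n+"0.png",None,1.5);pickle.dump(s,open(n+"0.pkl","wb"));print(n,s["R"].round(3).tolist(),s["t"],s["intrinsics"].tolist())
print(arm.state(),arm.tcp_to_grasp)
E
```

```text
pics
scene [[0.836, 0.549, -0.022], [0.321, -0.521, -0.79], [-0.445, 0.654, -0.612]] [-0.40837531 -0.15995071  1.40767172] [[377.4686331164009, 0.0, 254.92257946593634], [0.0, 377.4686331164009, 188.6950803647488], [0.0, 0.0, 1.0]]
top [[-0.022, -0.999, -0.025], [-0.994, 0.025, -0.106], [0.107, 0.023, -0.994]] [-0.07309538  0.58055813  1.12570849] [[474.235002243327, 0.0, 257.02595885215425], [0.0, 474.235002243327, 185.6710587996901], [0.0, 0.0, 1.0]]
{'clock': 0.1, 'joint_pos': array([ 8.60062505e+01,  2.05874003e+01,  6.39626005e-01, -1.69346277e-02,
       -7.01352251e+01, -1.65056850e+01]), 'dq': array([-0.14001435, -0.1464879 ,  0.05331485,  0.05646383, -0.07119831,
       -0.03073583]), 'tau': array([-2.99799700e-03, -5.84764874e+01,  2.94108582e+01,  6.95448652e+00,
       -3.18051010e-03,  9.65230157e-06]), 'tcp_pos': array([0.23627671, 0.63184807, 0.23046369]), 'eef_rot': array([[ 9.36640427e-01, -3.50292118e-01, -3.78194583e-04],
       [-3.50292292e-01, -9.36639353e-01, -1.42572127e-03],
       [ 1.45186995e-04,  1.46786683e-03, -9.99998912e-01]]), 'force': array([ 0.83929662, -1.04641022,  0.44411894]), 'wrist_torque': array([ 0.03836364,  0.02513505, -0.01514369]), 'gripper_width': 0.08547163240451984} 0.0187
```

View pics/scene0.png

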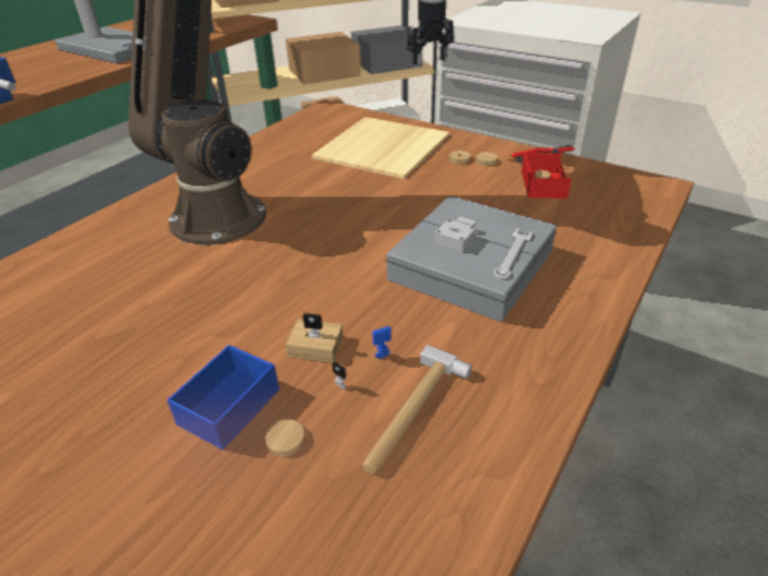

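View pics/top0.png

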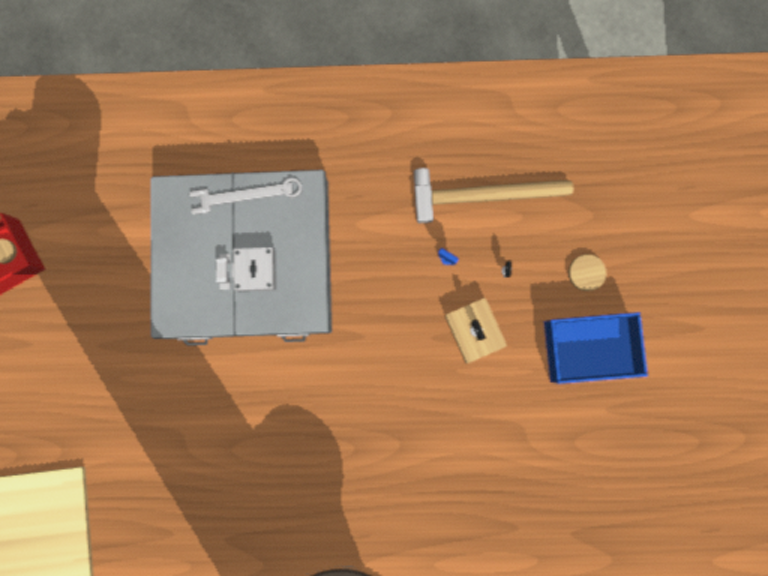

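The scene shows three key-like things. In native top pixels they are the black-headed key in the wooden block (318,219), a small black one standing at (338,179), and a blue one at (298,171). The non-blue, larger one is the key in the block. I'll confirm that in a crop.

Run:
```python
from h import *
import pickle
s=pickle.load(open("top0.pkl","rb"));save(s,"t_key.png",(280,150,360,250),7)
save(s,"t_lock.png",(95,105,225,230),6)
s2=pickle.load(open("scene0.pkl","rb"));save(s2,"s_key.png",(180,195,280,265),8)
W=world(s)
for n,(u,v) in dict(blk=(305,210),blk2=(330,230),key=(318,220),small=(338,179),blue=(298,171),plate=(160,188),plate2=(178,170),chest=(120,200)).items():
    print(n,W[v,u].round(4))
```

```text
blk [ 0.5167 -0.2013  0.0294]
blk2 [ 0.4672 -0.2593  0.0328]
key [ 0.4905 -0.2272  0.0744]
small [ 0.5877 -0.2807  0.0508]
blue [ 0.6071 -0.1849  0.0674]
plate [0.5715 0.1355 0.0977]
plate2 [0.6115 0.0926 0.1034]
chest [0.5484 0.237  0.0695]
```

View pics/t_key.png

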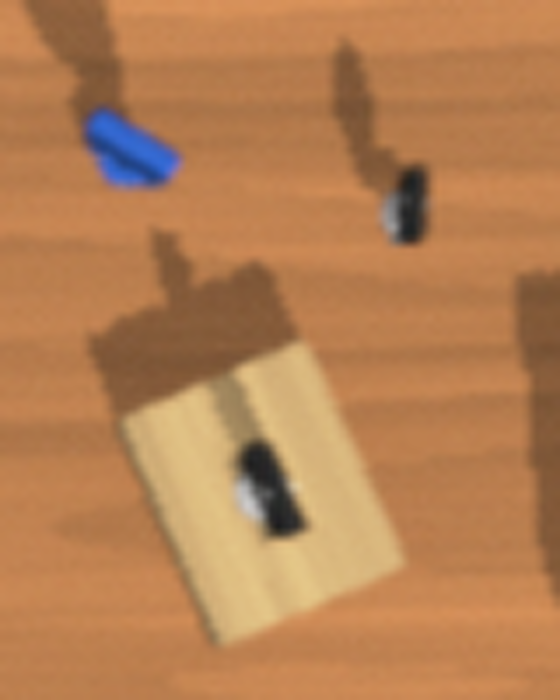

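View pics/t_lock.png

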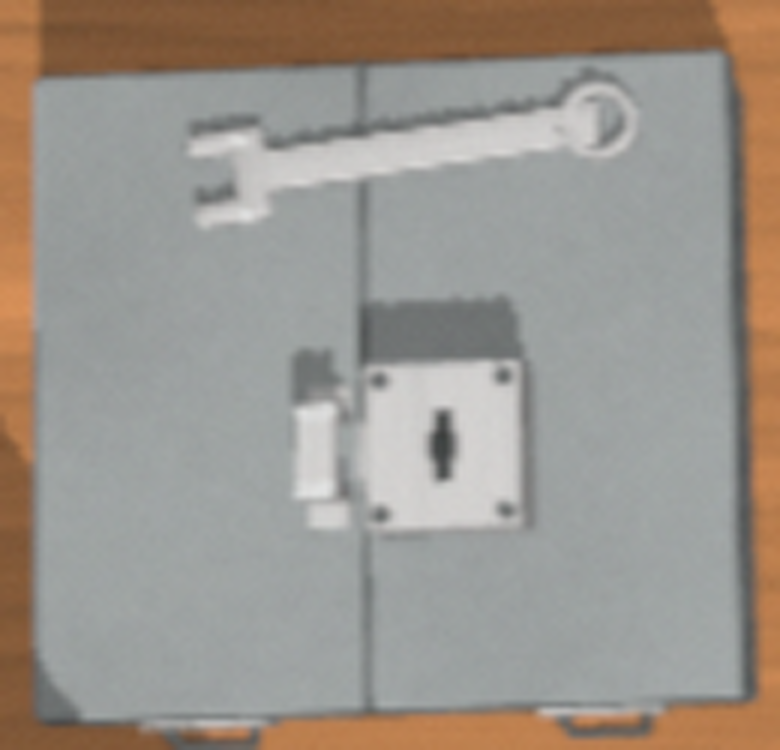

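View pics/s_key.png

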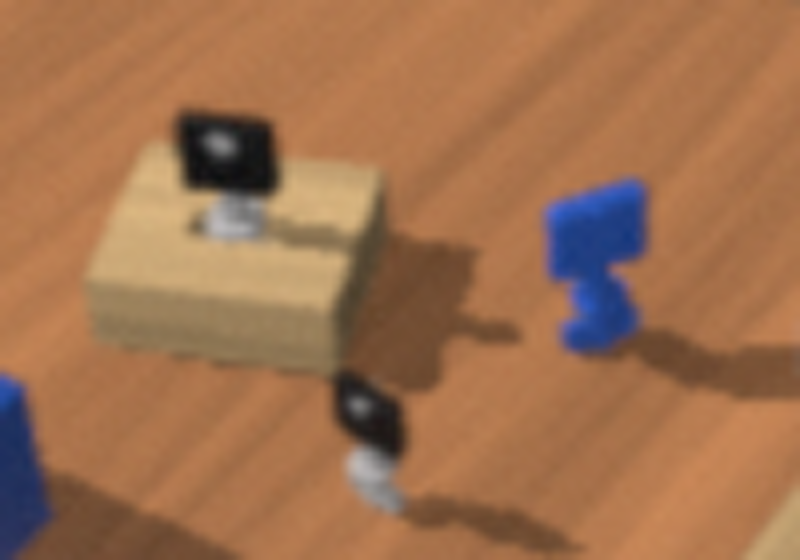

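The crop confirms it: the larger black key stands in the block at crop pixel (265,490), and the small black and the blue ones are the decoys. Next I'll measure it precisely.

```bash
cat >> h.py <<'E'
def ray(s,uv,z):
    uv=np.atleast_2d(uv).astype(float);K=s["intrinsics"]
    d=np.c_[(uv[:,0]-K[0,2])/K[0,0],(uv[:,1]-K[1,2])/K[1,1],np.ones(len(uv))]@s["R"]
    c=-s["R"].T@s["t"]
    return c+d*((z-c[2])/d[:,2])[:,None]
def rect(p):
    r=cv2.minAreaRect((p[:,:2]*1000).astype(np.float32));return r
E
cat > meas.py <<'E'
from h import *
import pickle
s=pickle.load(open("top0.pkl","rb"));W=world(s)
hsv=cv2.cvtColor(s["color"],cv2.COLOR_BGR2HSV)
v,u=np.mgrid[:384,:512]
def box(a,b,c,d): return (u>=a)&(u<c)&(v>=b)&(v<d)
# block top by height
m=box(285,190,350,250)&(W[...,2]>.02)&(W[...,2]<.045)
p=ray(s,np.c_[u[m],v[m]],.03);print("block depth",rect(p), np.median(W[m][:,2]))
# corners manual
c=np.array([[122,418],[303,343],[405,567],[220,642]])/7+[280,150]-.5*0
pc=ray(s,c,.03);print("corners",pc.round(4).tolist(),pc.mean(0))
# key head top
g=s["color"].max(-1)
m=box(310,208,328,230)&(g<70);print("dark n",m.sum());p=ray(s,np.c_[u[m],v[m]],.07);print("head",rect(p),p.mean(0))
m=box(150,160,190,200)&(W[...,2]>.088)
p=ray(s,np.c_[u[m],v[m]],.098);print("case",rect(p),np.median(W[m][:,2]))
m=box(163,170,175,187)&(g<110);p=ray(s,np.c_[u[m],v[m]],.098);print("slot",m.sum(),rect(p),p.mean(0))
m=box(95,105,225,230)&(W[...,2]>.06)
p=ray(s,np.c_[u[m],v[m]],.07);print("chest",rect(p))
cc=np.array([[38,80],[725,52],[748,697],[40,718]])/6+[95,105];print(ray(s,cc,.07).round(4))
pl=np.array([[366,362],[521,358],[525,525],[367,530]])/6+[95,105];print(ray(s,pl,.098).round(4),ray(s,pl,.098).mean(0))
print(ray(s,np.array([[443,446]])/6+[95,105],.098), "slot centre")
E
python3 meas.py
```

```text
block depth ((492.4865417480469, -230.4683837890625), (84.88095092773438, 70.60926818847656), 22.217044830322266) 0.030088404572711044
corners [[0.5178, -0.183, 0.03], [0.5423, -0.2463, 0.03], [0.4644, -0.2784, 0.03], [0.4403, -0.2142, 0.03]] [ 0.49119653 -0.23048659  0.03      ]
dark n 44
head ((491.83148193359375, -227.799072265625), (28.80841827392578, 8.574113845825195), 21.271766662597656) [ 0.49175273 -0.22813342  0.07      ]
case ((589.37451171875, 115.95986938476562), (85.11154174804688, 85.39473724365234), 0.12192998826503754) 0.09795920895221574
slot 25 ((591.9480590820312, 116.89926147460938), (4.638639450073242, 23.243633270263672), 89.87562561035156) [0.59257606 0.11634048 0.098     ]
chest ((627.703857421875, 139.14193725585938), (294.3542785644531, 298.6910095214844), 89.23076629638672)
[[0.7467 0.2839 0.07  ]
 [0.7503 0.0074 0.07  ]
 [0.4931 0.0017 0.07  ]
 [0.4912 0.2797 0.07  ]]
[[0.6245 0.1448 0.098 ]
 [0.6245 0.0847 0.098 ]
 [0.5598 0.0835 0.098 ]
 [0.5594 0.1443 0.098 ]] [0.59206949 0.11430999 0.098     ]
[[0.59111191 0.11496806 0.098     ]] slot centre
```

```bash
python3 -m creep '[[0.64,-0.8,0,0.4,0.5],[0.64,-0.8,0,0.4,0.5],[0.64,-0.8,0,0.4,0.5],[0.64,-0.8,0,0.4,0.5],[0.64,-0.8,0,0.4,0.5]]' 40; python3 -m creep '[[0.64,-0.8,0,0.4,0.5],[0.64,-0.8,0,0.4,0.5],[0.64,-0.8,0,0.4,0.5],[0.64,-0.8,0,0.4,0.5],[0.64,-0.8,0,0.4,0.5]]'
```

```text
clock: 0.6
tcp_pos: [0.365, 0.4707, 0.231]
eef_rot: [[0.984, -0.181, -0.0], [-0.181, -0.984, -0.001], [-0.0, 0.001, -1.0]]
force: [0.2, 0.3, -0.5]
gripper_width: 0.0427
clock: 1.1
tcp_pos: [0.493, 0.3107, 0.2311]
eef_rot: [[1.0, -0.007, -0.0], [-0.007, -1.0, -0.0], [-0.0, 0.0, -1.0]]
force: [0.4, 0.2, 0.2]
gripper_width: 0.0424
```

Run:
```python
from h import *
import pickle
s=pickle.load(open("top0.pkl","rb"))
for n,p,z in [("bin corners",[[364,214],[367,254],[430,250],[426,209]],.06),("wrench",[[127,135],[200,125]],.08)]:
    print(n,ray(s,p,z).round(3).tolist())
```

```text
bin corners [[0.502, -0.337, 0.06], [0.41, -0.339, 0.06], [0.416, -0.485, 0.06], [0.511, -0.481, 0.06]]
wrench [[0.702, 0.218, 0.08], [0.721, 0.044, 0.08]]
```

```bash
python3 -m creep '[[0,-0.9,0,0.3,0.5],[0,-0.9,0,0.3,0.5],[0,-0.9,0,0.3,0.5],[0,-0.9,0,0.3,0.5],[0,-0.9,0,0.3,0.5]]'; python3 -m creep '[[0,-0.9,0,0.3,0.5],[0,-0.9,0,0.3,0.5],[0,-0.9,0,0.3,0.5],[0,-0.9,0,0.3,0.5],[0,-0.9,0,0.3,0.5]]';python3 -m creep '[[0,-0.9,-0.4,0.3,0.5],[0,-0.9,-0.4,0.3,0.5],[0,-0.9,-0.4,0.3,0.5],[0,-0.9,-0.4,0.3,0.5],[0,-0.9,-0.4,0.34,0.5]]'
python3 - <<'E'
from h import *
s=arm.snapshot("scene");save(s,"s1.png",(150,110,300,260),5)
print(arm.state()["joint_pos"].round(1),arm.state()["force"])
E
```

```text
clock: 1.6
tcp_pos: [0.492, 0.1307, 0.2311]
eef_rot: [[0.992, 0.123, -0.0], [0.123, -0.992, -0.0], [-0.0, 0.0, -1.0]]
force: [-0.0, 0.0, -0.6]
gripper_width: 0.043
clock: 2.1
tcp_pos: [0.4919, -0.0492, 0.2312]
eef_rot: [[0.968, 0.252, -0.0], [0.252, -0.968, 0.0], [-0.0, -0.0, -1.0]]
force: [0.5, 0.6, 0.5]
gripper_width: 0.043
clock: 2.6
tcp_pos: [0.492, -0.2292, 0.1505]
eef_rot: [[0.925, 0.379, -0.0], [0.379, -0.925, 0.0], [-0.0, -0.0, -1.0]]
force: [1.4, -0.6, -0.1]
gripper_width: 0.0426
[ -4.6  12.4 -22.5   0.  -55.3 116.9] [ 1.51319704 -3.64475914 -1.78259629]
```

View pics/s1.png

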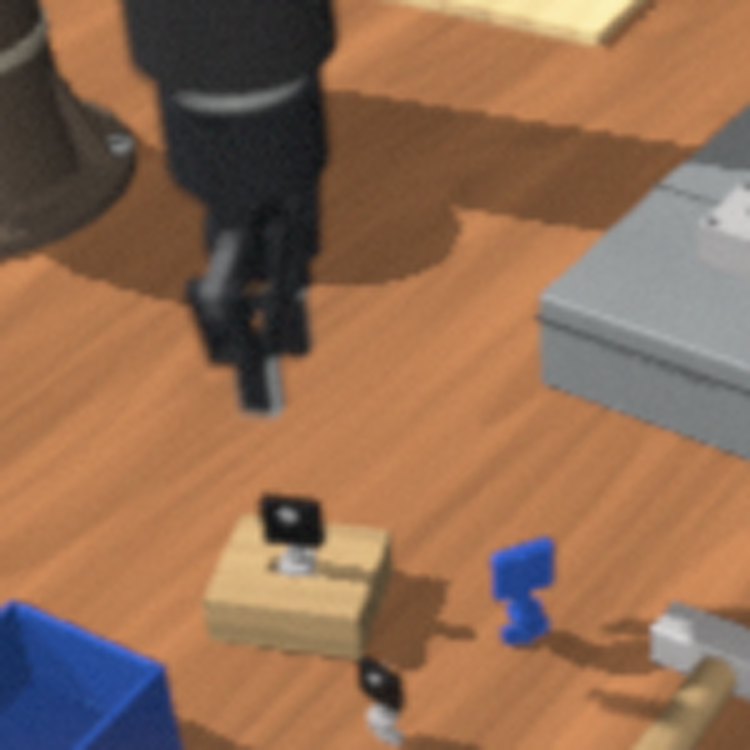

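The open gripper hangs above the block, with fingertips at crop (262,400) and the key at crop (292,530). Descending now.

```bash
python3 -m creep '[[0,0,-0.54,0,0.5],[0,0,-0.54,0,0.5],[0,0,-0.54,0,0.5],[0,0,-0.54,0,0.5],[0,0,-0.53,0,0.5]]'; python3 -m creep '[[0,0,0,0,0.3],[0,0,0,0,0.2],[0,0,0,0,0.1],[0,0,0,0,0],[0,0,0,0,0]]' 40
python3 - <<'E'
from h import *
s=arm.snapshot("scene");save(s,"s2.png",(160,180,260,255),8)
print(arm.state())
E
```

```text
clock: 3.15
tcp_pos: [0.4921, -0.2277, 0.0427]
eef_rot: [[0.926, 0.378, -0.0], [0.378, -0.926, 0.0], [-0.0, -0.0, -1.0]]
force: [0.5, -0.1, -0.1]
gripper_width: 0.0425
clock: 3.65
tcp_pos: [0.4929, -0.2278, 0.0446]
eef_rot: [[0.926, 0.378, 0.002], [0.378, -0.926, -0.0], [0.001, 0.001, -1.0]]
force: [-1.3, -0.1, 0.2]
gripper_width: 0.0095
{'clock': 3.7, 'joint_pos': array([-4.12118988e+00,  1.95272685e+01, -2.91151413e+01,  4.95243737e-03,
       -4.12692831e+01,  1.16319902e+02]), 'dq': array([ 0.02514523,  0.12027093,  0.03481433,  0.0428095 , -0.06713755,
       -0.05282556]), 'tau': array([-2.73328526e-01, -4.68879032e+01,  2.01257175e+01,  4.75654677e+00,
        1.56222135e-01,  1.48655181e-03]), 'tcp_pos': array([ 0.49290352, -0.22783356,  0.04453055]), 'eef_rot': array([[ 9.25853509e-01,  3.77879517e-01,  1.53316681e-03],
       [ 3.77880194e-01, -9.25854487e-01, -1.67629817e-04],
       [ 1.35614550e-03,  7.34554024e-04, -9.99998811e-01]]), 'force': array([-0.70853672,  1.29504611,  3.2171967 ]), 'wrist_torque': array([0.34278072, 0.17991522, 0.01734999]), 'gripper_width': 0.009213014504024782}
```

View pics/s2.png

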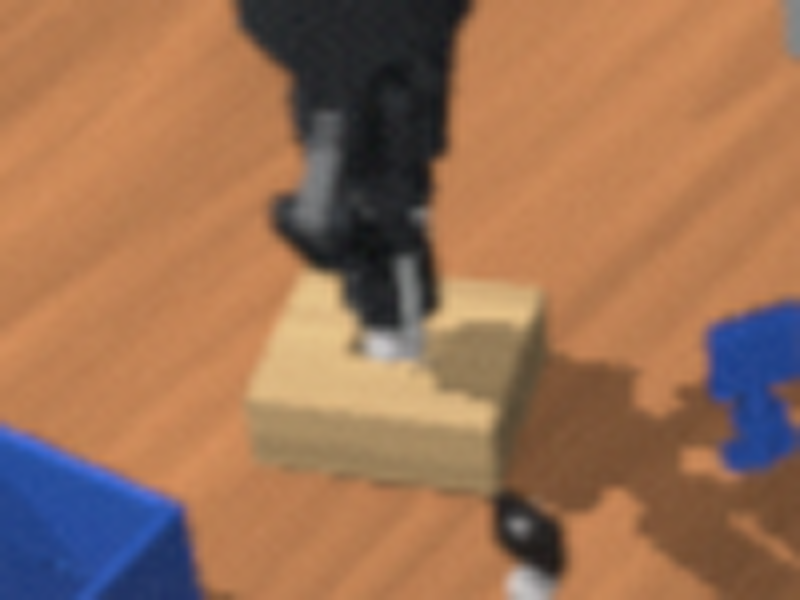

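The key is gripped: width 9.2 mm, pads on the black head at crop (390,290), collar still on the block. Lifting.

```bash
python3 -m creep '[[0,0,0,0,0],[0,0,0.2,0,0],[0,0,0.3,0,0],[0,0,0.5,0,0],[0,0,0.5,0,0]]' 60;  python3 -m creep '[[0,0,0.6,0,0],[0,0,0.6,0,0],[0,0,0.3,0,0],[0,0,0,0,0],[0,0,0,0,0]]'
python3 - <<'E'
from h import *
s=arm.snapshot("scene");save(s,"s3.png",(160,150,260,225),8)
S=arm.state();print(S["tcp_pos"],S["force"],S["wrist_torque"],S["gripper_width"])
E
```

```text
clock: 4.2
tcp_pos: [0.4923, -0.2278, 0.105]
eef_rot: [[0.926, 0.378, -0.0], [0.378, -0.926, -0.0], [-0.0, -0.0, -1.0]]
force: [0.9, -0.2, -0.1]
gripper_width: 0.0091
clock: 4.7
tcp_pos: [0.492, -0.2276, 0.1632]
eef_rot: [[0.926, 0.378, -0.0], [0.378, -0.926, 0.0], [-0.0, -0.001, -1.0]]
force: [-0.6, -0.2, -0.3]
gripper_width: 0.0093
[ 0.49167728 -0.22755836  0.16267382] [ 0.13835756 -0.15498597 -0.46705476] [-0.00606101  0.03804266 -0.02712833] 0.009014857974489414
```

View pics/s3.png

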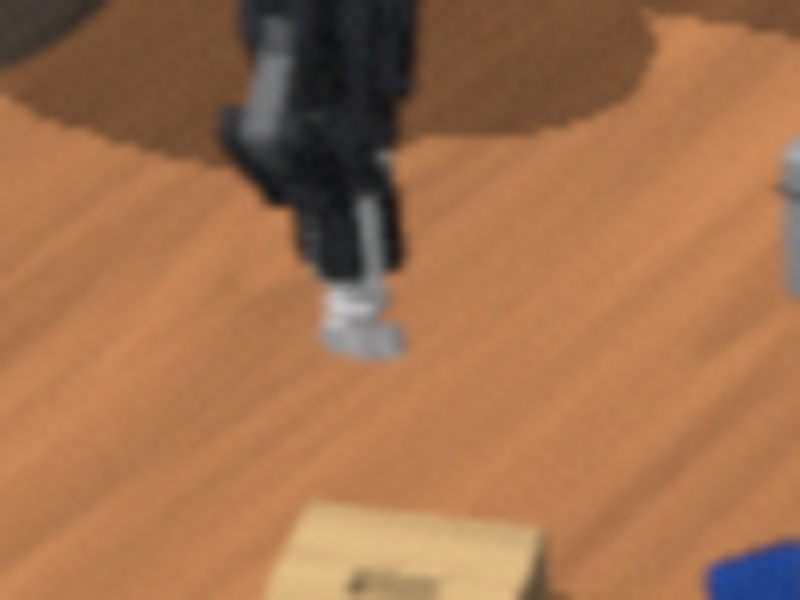

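The key is in hand, straight, with its bit at crop (362,340), and the pocket is empty at (395,580). Travelling to the lock.

```bash
python3 -m creep '[[0.25,0.86,0,-0.43,0],[0.25,0.86,0,-0.43,0],[0.25,0.86,0,-0.43,0],[0.25,0.86,0,-0.43,0],[0.25,0.86,0,-0.43,0]]';  python3 -m creep '[[0.25,0.86,0,-0.43,0],[0.25,0.86,0,-0.43,0],[0.25,0.86,0,-0.43,0],[0.25,0.86,0,-0.43,0],[0.25,0.86,0,-0.43,0]]';python3 -m creep '[[0,0,0,0,0],[0,0,0,0,0],[0,0,0,0,0],[0,0,-0.2,0,0],[0,0,-0.2,0,0]]'
python3 - <<'E'
from h import *
import pickle
s=arm.snapshot("scene");save(s,"s4.png",(255,100,385,200),6);pickle.dump(s,open("scene4.pkl","wb"))
s=arm.snapshot("top");save(s,"t4.png",(95,105,225,230),6);pickle.dump(s,open("top4.pkl","wb"))
S=arm.state();print(S["tcp_pos"],S["force"],S["wrist_torque"],S["gripper_width"],S["eef_rot"][:2,0])
E
```

```text
clock: 5.25
tcp_pos: [0.5419, -0.0545, 0.1622]
eef_rot: [[0.98, 0.197, -0.002], [0.197, -0.98, -0.0], [-0.003, -0.0, -1.0]]
force: [-0.5, -0.1, -1.2]
gripper_width: 0.0092
clock: 5.75
tcp_pos: [0.5919, 0.1174, 0.162]
eef_rot: [[1.0, 0.011, -0.003], [0.011, -1.0, -0.001], [-0.003, 0.001, -1.0]]
force: [0.8, -0.8, -0.8]
gripper_width: 0.009
clock: 6.25
tcp_pos: [0.5922, 0.1154, 0.1471]
eef_rot: [[1.0, 0.011, 0.0], [0.011, -1.0, 0.0], [0.0, -0.0, -1.0]]
force: [0.3, 0.7, -0.7]
gripper_width: 0.0094
[0.59134386 0.1152492  0.14599541] [ 0.72164803 -0.21126865 -0.60325528] [-0.06255017  0.0186293   0.00913087] 0.008988212831987748 [0.9999349 0.0111405]
```

View pics/s4.png

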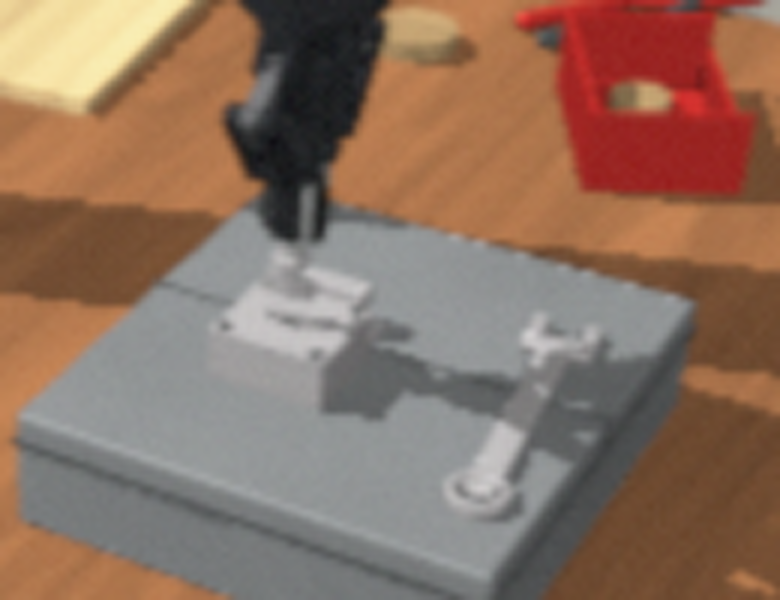

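View pics/t4.png

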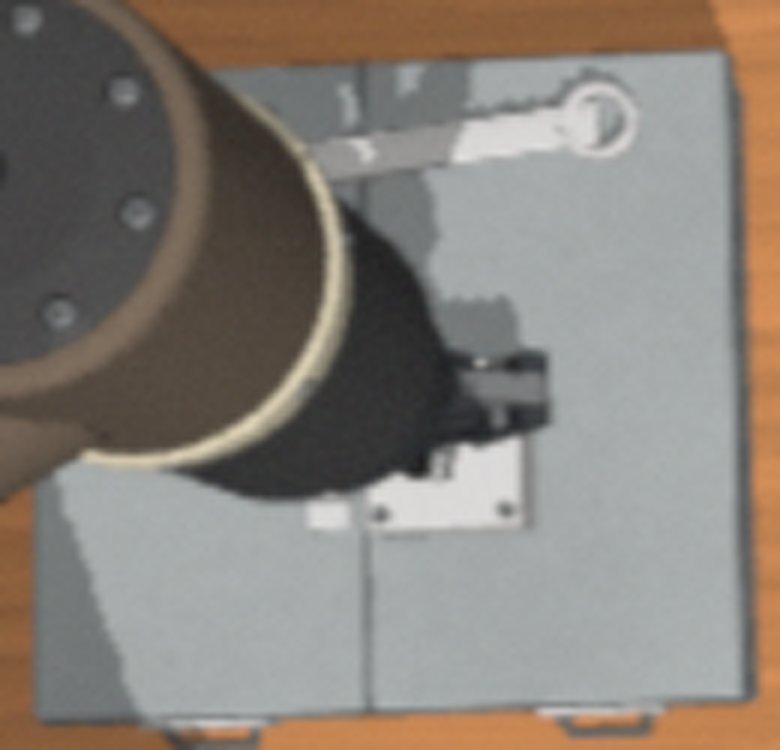

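```bash
cat >> h.py <<'E'
def proj(s,X):
    c=np.atleast_2d(X)@s["R"].T+s["t"];K=s["intrinsics"]
    return np.c_[K[0,0]*c[:,0]/c[:,2]+K[0,2],K[1,1]*c[:,1]/c[:,2]+K[1,2]]
E
python3 - <<'E'
from h import *
import pickle
s=pickle.load(open("scene4.pkl","rb"));s0=pickle.load(open("scene0.pkl","rb"))
def draw(s,n,items,c=(288,135,328,170),f=16):
    a,b,cc,d=c;im=s["color"][b:d,a:cc].astype(float);im=np.clip((im-60)*1.4,0,255).astype(np.uint8)
    im=cv2.resize(im,None,fx=f,fy=f,interpolation=cv2.INTER_CUBIC)
    for X,col in items:
        p=((proj(s,X)-[a,b]+.5)*f).astype(int);cv2.polylines(im,[p.reshape(-1,1,2)],True,col,1)
    cv2.imwrite("pics/"+n,im)
def rc(cx,cy,hx,hy,z): return np.array([[cx-hx,cy-hy,z],[cx+hx,cy-hy,z],[cx+hx,cy+hy,z],[cx-hx,cy+hy,z]])
k=(.5925,.1157)
pl=(rc(*k,.032,.030,.098),(0,200,0));sl=(rc(*k,.014,.0035,.098),(0,0,255))
t=.1465-.0345
draw(s0,"s0z.png",[pl,sl]);
q=(.5918,.1154)
draw(s,"s4z.png",[pl,sl,(rc(*q,.0115,.0015,t),(255,0,0)),(rc(*q,.013,.0025,t+.012),(255,0,0))])
E
```

```text
(no output)
```

View pics/s0z.png

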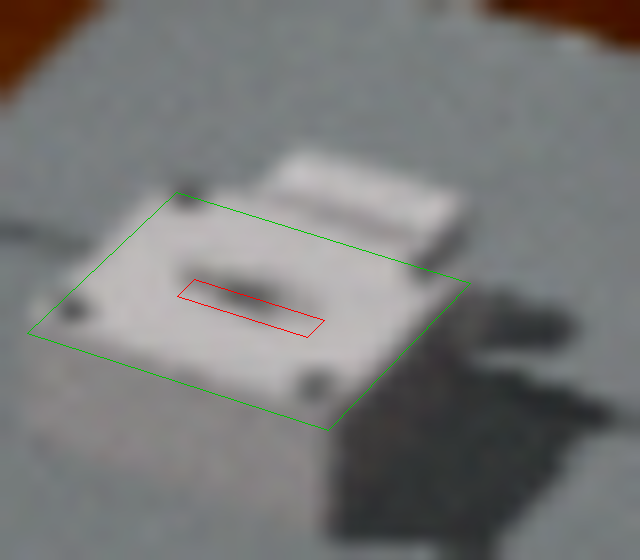

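View pics/s4z.png

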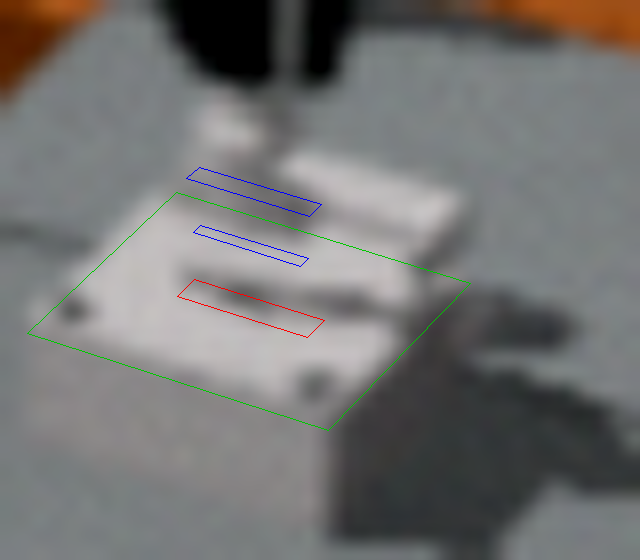

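Run:
```python
from h import *
import pickle
s=pickle.load(open("top0.pkl","rb"))
g=cv2.cvtColor(s["color"],cv2.COLOR_BGR2GRAY).astype(float)
print(g[170:190,160:178].astype(int))
v,u=np.mgrid[:384,:512]
def cen(a,b,c,d,bg,z):
    w=np.zeros_like(g);w[b:d,a:c]=np.clip(bg-g[b:d,a:c],0,None);uv=[(w*u).sum()/w.sum(),(w*v).sum()/w.sum()]
    P=ray(s,np.c_[u.ravel(),v.ravel()],z)[:,:2].reshape(384,512,2)
    m=(P*w[...,None]).sum((0,1))/w.sum();D=(P-m);C=np.einsum('ij,ijk,ijl->kl',w,D,D)/w.sum()
    e,V=np.linalg.eigh(C);print(uv,m,np.degrees(np.arctan2(V[1,1],V[0,1])),np.sqrt(e))
cen(163,170,176,188,np.median(g[165:192,158:180])-15,.098)
cen(309,206,327,230,90,.076)
print(g[206:230,309:327].astype(int))
print("cam",-s["R"].T@s["t"])
```

```text
[[207 206 208 204 204 204 206 209 208 208 210 207 209 209 209 209 207 207]
 [207 207 207 207 205 202 207 209 209 210 206 207 208 208 209 208 207 208]
 [207 206 207 205 203 203 204 204 201 202 204 208 209 209 209 210 208 208]
 [207 206 207 207 203 203 196 167 139 141 177 204 208 208 208 209 208 207]
 [207 205 207 206 202 204 194 150  89 104 166 204 210 208 210 207 207 209]
 [207 206 209 208 205 203 192 145  81  98 161 201 207 210 207 208 206 211]
 [207 207 210 205 203 203 185 133  77  94 153 196 207 210 208 209 208 209]
 [207 206 208 206 204 192 156  94  63  76 126 180 206 210 210 208 209 211]
 [208 207 209 207 204 191 145  84  67  74 115 174 206 209 209 208 208 208]
 [208 209 208 206 203 190 145  83  69  75 115 174 205 209 210 209 207 208]
 [208 207 207 207 205 192 149  87  70  76 119 176 205 210 209 207 209 209]
 [208 207 208 209 206 199 167 110  74  91 141 186 206 210 208 209 208 209]
 [207 207 208 207 206 204 188 140  84  98 161 200 208 210 208 207 207 209]
 [209 207 209 207 207 205 190 147  87  97 164 204 209 209 209 206 209 209]
 [208 209 209 207 205 204 193 153 100 114 169 205 
[... 1809 characters left out ...]
 185 189 194 151  89  64  44  47  74 148 189 192 189 187]
 [194 196 197 192 183 187 201 170 104  51  40  43  57 110 169 191 188 187]
 [192 194 198 195 188 187 189 184 136  57  36  42  47  74 146 188 191 189]
 [194 194 195 195 191 190 183 172 133  61  34  37  47  55 112 167 190 189]
 [193 193 195 196 194 192 183 168 133  80  38  43  52  71 114 163 186 186]
 [190 192 195 196 195 193 189 176 145 105  88  88 109 145 172 185 187 185]
 [189 192 191 194 196 195 191 183 164 166 176 180 182 185 189 189 188 187]
 [190 193 192 195 199 196 193 188 183 185 191 197 199 196 189 190 189 188]
 [186 190 193 193 196 196 195 191 190 188 191 196 198 199 194 189 191 189]]
cam [ 0.45532939 -0.11273817  1.17880259]
```

```bash
python3 -m creep '[[0.02,0.01,-0.08,0,0],[0,0,-0.08,0,0],[0,0,-0.05,0,0],[0,0,-0.05,0,0],[0,0,0,0,0]]'; python3 -m creep '[[0,0,-0.05,0,0],[0,0,-0.05,0,0],[0,0,-0.03,0,0],[0,0,0,0,0],[0,0,0,0,0]]'
python3 - <<'E'
from h import *
S=arm.state();print(S["tcp_pos"],S["force"],S["wrist_torque"],S["gripper_width"],S["eef_rot"][:2,0])
E
```

```text
clock: 6.85
tcp_pos: [0.5931, 0.1166, 0.137]
eef_rot: [[1.0, 0.012, -0.0], [0.012, -1.0, -0.0], [-0.0, 0.0, -1.0]]
force: [-1.2, 0.1, 0.5]
gripper_width: 0.009
clock: 7.35
tcp_pos: [0.5932, 0.1166, 0.1321]
eef_rot: [[1.0, 0.012, 0.0], [0.012, -1.0, -0.0], [0.0, 0.0, -1.0]]
force: [-0.9, 0.8, -0.2]
gripper_width: 0.009
[0.59323041 0.11663013 0.13209274] [-0.86529775  0.81215941 -0.1524636 ] [0.02304043 0.01589219 0.0100551 ] 0.00898479046336073 [0.99992518 0.01223259]
```

```bash
python3 -m creep '[[0,0,-0.03,0,0],[0,0,-0.03,0,0],[0,0,-0.03,0,0],[0,0,0,0,0],[0,0,0,0,0]]'; python3 -m creep '[[0,0,-0.03,0,0],[0,0,-0.03,0,0],[0,0,-0.03,0,0],[0,0,0,0,0],[0,0,0,0,0]]'
python3 - <<'E'
from h import *
S=arm.state();print(S["tcp_pos"],S["force"],S["wrist_torque"],S["gripper_width"],S["eef_rot"][:2,0])
E
```

```text
clock: 7.85
tcp_pos: [0.5932, 0.1166, 0.1284]
eef_rot: [[1.0, 0.012, -0.0], [0.012, -1.0, -0.0], [-0.0, 0.0, -1.0]]
force: [-0.3, 0.3, -0.7]
gripper_width: 0.0091
clock: 8.35
tcp_pos: [0.5932, 0.1166, 0.1248]
eef_rot: [[1.0, 0.012, -0.0], [0.012, -1.0, -0.0], [-0.0, 0.0, -1.0]]
force: [0.1, 0.6, -0.7]
gripper_width: 0.0093
[0.59319418 0.11664746 0.12484895] [ 0.08373787  0.64923876 -0.73079643] [ 0.03960031 -0.00633692 -0.02847348] 0.009274679555412396 [0.9999248  0.01226346]
```

```bash
python3 -m creep '[[0,0,-0.03,0,0],[0,0,-0.03,0,0],[0,0,-0.03,0,0],[0,0,-0.03,0,0],[0,0,0,0,0]]'; python3 -m creep '[[0,0,-0.03,0,0],[0,0,-0.03,0,0],[0,0,-0.03,0,0],[0,0,0,0,0],[0,0,0,0,0]]'
python3 - <<'E'
from h import *
s=arm.snapshot("scene");save(s,"s5.png",(280,125,345,175),12)
S=arm.state();print(S["tcp_pos"],S["force"],S["wrist_torque"],S["gripper_width"],S["eef_rot"][:2,0])
E
```

```text
clock: 8.85
tcp_pos: [0.5931, 0.1166, 0.1199]
eef_rot: [[1.0, 0.012, -0.0], [0.012, -1.0, -0.0], [-0.0, 0.0, -1.0]]
force: [0.7, 0.2, 0.1]
gripper_width: 0.0092
clock: 9.35
tcp_pos: [0.5932, 0.1166, 0.1165]
eef_rot: [[1.0, 0.012, -0.0], [0.012, -1.0, -0.0], [-0.0, 0.0, -1.0]]
force: [-0.3, 0.7, -0.5]
gripper_width: 0.0093
[0.59323883 0.11662366 0.11655005] [-0.47229427  0.33713263 -0.00479348] [ 0.00130758 -0.03427906 -0.00920605] 0.009001126788345961 [0.99992552 0.01220445]
```

View pics/s5.png

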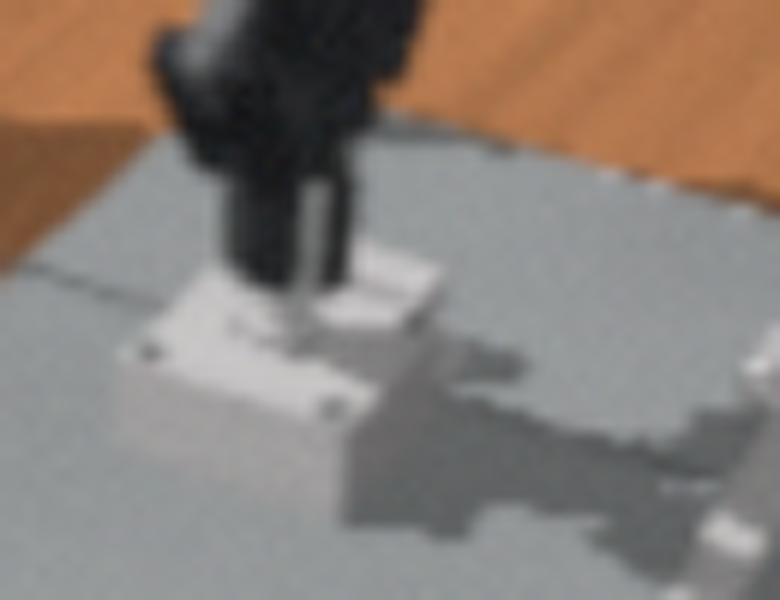

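The key is in the slot, with its collar (270,310) close above the plate and no contact force. I'll keep going until the collar seats.

```bash
python3 -m creep '[[0,0,-0.03,0,0],[0,0,-0.03,0,0],[0,0,-0.02,0,0],[0,0,0,0,0],[0,0,0,0,0]]'; python3 -m creep '[[0,0,-0.02,0,0],[0,0,0,0,0],[0,0,-0.02,0,0],[0,0,0,0,0],[0,0,0,0,0]]'
python3 - <<'E'
from h import *
S=arm.state();print(S["tcp_pos"],S["force"],S["wrist_torque"],S["gripper_width"],S["eef_rot"][:2,0])
E
```

```text
clock: 9.9
tcp_pos: [0.5932, 0.1166, 0.1133]
eef_rot: [[1.0, 0.012, -0.0], [0.012, -1.0, -0.0], [-0.0, 0.0, -1.0]]
force: [-0.8, 0.1, 0.2]
gripper_width: 0.0092
clock: 10.4
tcp_pos: [0.5934, 0.1167, 0.1126]
eef_rot: [[1.0, 0.013, 0.001], [0.013, -1.0, 0.0], [0.001, -0.0, -1.0]]
force: [-3.3, 0.0, 5.8]
gripper_width: 0.0089
[0.5933814  0.11669289 0.11261052] [-3.2617737   0.04045663  5.75318082] [-0.00663247  0.99228482  0.02281468] 0.008945773436767961 [0.99992097 0.0125498 ]
```

```bash
python3 -m creep '[[0,0,0,0,0],[-0.01,0,0.015,0,0],[0,0,0,0,0],[0,0,0,0,0],[0,0,0,0,0]]'
python3 - <<'E'
from h import *
S=arm.state();print(S["tcp_pos"],S["force"],S["wrist_torque"],S["gripper_width"],S["eef_rot"][:2,0])
E
```

```text
clock: 10.9
tcp_pos: [0.5929, 0.1167, 0.1126]
eef_rot: [[1.0, 0.012, 0.0], [0.012, -1.0, 0.0], [0.0, -0.0, -1.0]]
force: [-1.7, 1.3, 5.8]
gripper_width: 0.0089
[0.59294643 0.11669479 0.11262694] [-1.74007973  1.25469341  5.77820329] [ 0.1284914   0.6178815  -0.02865865] 0.008862024434757542 [0.99992425 0.01230159]
```

```bash
python3 -m creep '[[0,0,0.01,-0.4,0],[0,0,0,-0.4,0],[0,0,0,-0.4,0],[0,0,0,-0.4,0],[0,0,0,0,0]]'
cat > st.py <<'E'
from h import *
S=arm.state();R=S["eef_rot"];print("yaw",np.degrees(np.arctan2(R[1,0],R[0,0])).round(2),"tcp",S["tcp_pos"].round(4),"F",S["force"].round(1),"T",S["wrist_torque"].round(3),S["gripper_width"].round(4),"tau6",S["tau"][5].round(3))
E
python3 st.py; python3 -m creep '[[0,0,0,-0.4,0],[0,0,0,-0.4,0],[0,0,0,-0.4,0],[0,0,0,-0.4,0],[0,0,0,0,0]]' >/dev/null;python3 st.py
```

```text
clock: 11.4
tcp_pos: [0.593, 0.1166, 0.1126]
eef_rot: [[0.992, -0.128, 0.0], [-0.128, -0.992, -0.0], [0.0, 0.0, -1.0]]
force: [-0.4, -0.4, 2.8]
gripper_width: 0.0091Traceback (most recent call last):
  File "st.py", line 2, in <module>
    S=arm.state();R=S["eef_rot"];print("yaw",np.degrees(np.arctan2(R[1,0],R[0,0])).round(2),"tcp",S["tcp_pos"].round(4),"F",S["force"].round(1),"T",S["wrist_torque"].round(3),S["gripper_width"].round(4),"tau6",S["tau"][5].round(3))
                                                                                                                                                                               ^^^^^^^^^^^^^^^^^^^^^^^^
AttributeError: 'float' object has no attribute 'round'
Traceback (most recent call last):
  File "st.py", line 2, in <module>
    S=arm.state();R=S["eef_rot"];print("yaw",np.degrees(np.arctan2(R[1,0],R[0,0])).round(2),"tcp",S["tcp_pos"].round(4),"F",S["force"].round(1),"T",S["wrist_torque"].round(3),S["gripper_width"].round(4),"tau6",S["tau"][5].round(3))
                                                                                                                                                                               ^^^^^^^^^^^^^^^^^^^^^^^^
AttributeError: 'float' object has no attribute 'round'
```

```bash
sed -i 's/S\["gripper_width"\].round(4)/round(float(S["gripper_width"]),4)/; s/S\["tau"\]\[5\].round(3)/round(float(S["tau"][5]),3)/' st.py; python3 st.py; python3 -m creep '[[0,0,0,-0.4,0],[0,0,0,-0.4,0],[0,0,0,-0.4,0],[0,0,0,-0.4,0],[0,0,0,0,0]]' >/dev/null;python3 st.py
```

```text
yaw -15.28 tcp [0.5929 0.1166 0.1126] F [0.5 0.3 1.6] T [-0.102 -0.073  0.008] 0.0087 tau6 -0.494
yaw -23.24 tcp [0.5928 0.1166 0.1127] F [-0.  -0.5  2.6] T [-0.11  -0.019  0.   ] 0.0095 tau6 -0.492
```

```bash
python3 -m creep '[[0,0,0,-0.4,0],[0,0,0,-0.4,0],[0,0,0,-0.4,0],[0,0,0,-0.2,0],[0,0,0,0,0]]' >/dev/null;python3 st.py;  python3 -m creep '[[0,0,0,-0.2,0],[0,0,0,-0.2,0],[0,0,0,-0.2,0],[0,0,0,-0.2,0],[0,0,0,0,0]]' >/dev/null;python3 st.py
python3 -m creep '[[0,0,0,-0.2,0],[0,0,0,-0.2,0],[0,0,0,-0.1,0],[0,0,0,0,0],[0,0,0,0,0]]' >/dev/null;python3 st.py
```

```text
yaw -30.23 tcp [0.5928 0.1166 0.1126] F [ 0.2 -0.7  1.8] T [-0.106 -0.002 -0.015] 0.0089 tau6 -0.253
yaw -34.34 tcp [0.5928 0.1167 0.1126] F [ 0.9 -1.   1. ] T [ 0.01  -0.109  0.004] 0.0092 tau6 -0.253
yaw -36.79 tcp [0.5928 0.1167 0.1127] F [ 0.7 -0.3  0. ] T [ 0.093 -0.342  0.033] 0.0092 tau6 -0.053
```

```bash
for i in 1; do python3 -m creep '[[0,0,0,-0.2,0],[0,0,0,-0.2,0],[0,0,0,-0.1,0],[0,0,0,0,0],[0,0,0,0,0]]' >/dev/null;python3 st.py; done; python3 -m creep '[[0,0,0,-0.2,0],[0,0,0,-0.2,0],[0,0,0,0,0],[0,0,0,0,0],[0,0,0,0,0]]' >/dev/null;python3 st.py
```

```text
yaw -39.3 tcp [0.5928 0.1166 0.1127] F [ 1.2  0.3 -0.1] T [ 0.157 -0.254  0.026] 0.0093 tau6 -0.052
yaw -41.29 tcp [0.5927 0.1166 0.1127] F [ 0.5  0.4 -0.1] T [ 0.073 -0.236 -0.007] 0.0092 tau6 -0.026
```

```bash
python3 -m creep '[[0,0,0,-0.2,0],[0,0,0,-0.2,0],[0,0,0,0,0],[0,0,0,0,0],[0,0,0,0,0]]' >/dev/null;python3 st.py
```

```text
yaw -43.3 tcp [0.5927 0.1166 0.1127] F [-0.1 -0.1 -0.2] T [-0.043 -0.058  0.032] 0.0092 tau6 -0.027
```

```bash
python3 -m creep '[[0,0,0,-0.2,0],[0,0,0,-0.2,0],[0,0,0,0,0],[0,0,0,0,0],[0,0,0,0,0]]' >/dev/null;python3 st.py
```

```text
yaw -45.3 tcp [0.5927 0.1166 0.1127] F [-0.6 -0.4 -1.7] T [-0.21   0.057  0.033] 0.0089 tau6 -0.027
```

```bash
python3 -m creep '[[0,0,0,-0.2,0],[0,0,0,-0.2,0],[0,0,0,0,0],[0,0,0,0,0],[0,0,0,0,0]]' >/dev/null;python3 st.py
python3 - <<'E'
from h import *
for n,c in(("scene",(290,125,350,170)),("top",(140,155,190,200))):
    s=arm.snapshot(n);save(s,n+"6.png",c,10)
E
```

```text
yaw -47.29 tcp [0.5927 0.1166 0.1127] F [-0.  -0.4 -1.6] T [-0.293  0.251  0.019] 0.0089 tau6 -0.028
```

View pics/scene6.png

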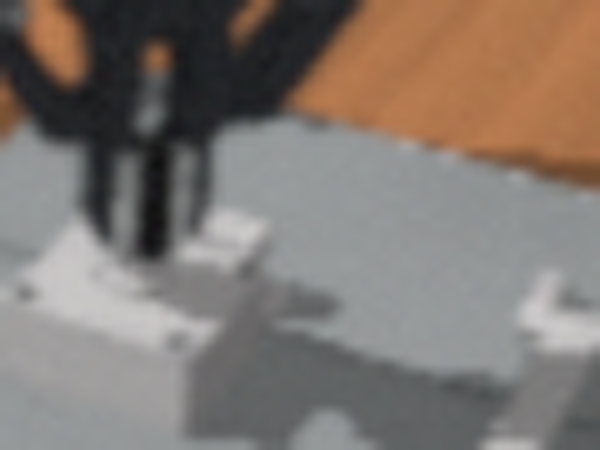

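View pics/top6.png

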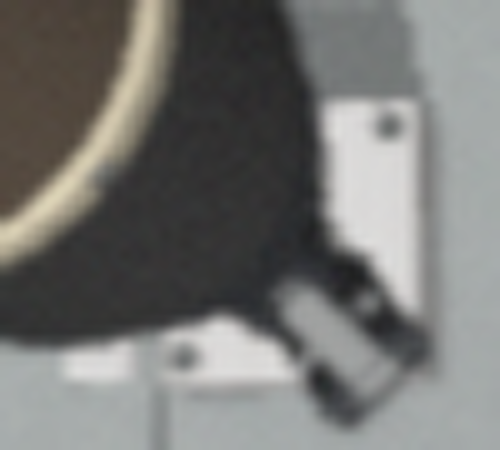

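The key turns with the gripper, but the bolt is hidden in both views. I'll go on by feel.

```bash
python3 -m creep '[[0,0,0,-0.2,0],[0,0,0,-0.2,0],[0,0,0,0,0],[0,0,0,0,0],[0,0,0,0,0]]' >/dev/null;python3 st.py
```

```text
yaw -49.3 tcp [0.5927 0.1166 0.1127] F [-0.2 -0.8 -0.2] T [-0.454  0.4    0.041] 0.009 tau6 -0.029
```

```bash
python3 -m creep '[[0,0,0,-0.2,0],[0,0,0,-0.2,0],[0,0,0,0,0],[0,0,0,0,0],[0,0,0,0,0]]' >/dev/null;python3 st.py
```

```text
yaw -51.29 tcp [0.5927 0.1166 0.1127] F [-1.  -0.9 -0.3] T [-0.517  0.6    0.033] 0.0092 tau6 -0.031
```

```bash
python3 -m creep '[[0,0,0,-0.2,0],[0,0,0,-0.2,0],[0,0,0,0,0],[0,0,0,0,0],[0,0,0,0,0]]' >/dev/null;python3 st.py
```

```text
yaw -53.29 tcp [0.5927 0.1166 0.1127] F [-2.8 -2.6  0.1] T [-0.621  0.83   0.015] 0.0089 tau6 -0.035
```

```bash
python3 -m creep '[[0,0,0,-0.2,0],[0,0,0,-0.2,0],[0,0,0,0,0],[0,0,0,0,0],[0,0,0,0,0]]' >/dev/null;python3 st.py
```

```text
yaw -55.3 tcp [0.5927 0.1166 0.1127] F [-2.3 -1.   0. ] T [-0.689  0.915  0.024] 0.0094 tau6 -0.041
```

```bash
python3 -m creep '[[-0.01,-0.01,0,-0.2,0],[0,0,0,-0.2,0],[0,0,0,0,0],[0,0,0,0,0],[0,0,0,0,0]]' >/dev/null;python3 st.py
```

```text
yaw -57.29 tcp [0.5926 0.1164 0.1127] F [-1.1 -0.3 -2.3] T [-0.006  0.454  0.049] 0.009 tau6 -0.029
```

```bash
python3 -m creep '[[0,0,0,-0.2,0],[0,0,0,-0.2,0],[0,0,0,0,0],[0,0,0,0,0],[0,0,0,0,0]]' >/dev/null;python3 st.py
```

```text
yaw -59.29 tcp [0.5925 0.1163 0.1128] F [-0.6  0.5 -2.4] T [0.151 0.284 0.071] 0.0093 tau6 -0.028
```

```bash
python3 -m creep '[[0,0,0,-0.2,0],[0,0,0,-0.2,0],[0,0,0,0,0],[0,0,0,0,0],[0,0,0,0,0]]' >/dev/null;python3 st.py
```

```text
yaw -61.29 tcp [0.5925 0.1163 0.1128] F [-1.   0.9 -0.7] T [0.226 0.242 0.049] 0.0093 tau6 -0.028
```

```bash
python3 -m creep '[[0,0,0,-0.2,0],[0,0,0,-0.2,0],[0,0,0,0,0],[0,0,0,0,0],[0,0,0,0,0]]' >/dev/null;python3 st.py
```

```text
yaw -63.29 tcp [0.5924 0.1163 0.1127] F [-0.2  0.5 -0.8] T [0.238 0.271 0.047] 0.009 tau6 -0.028
```

Good. Torque is still light, about 0.05 N m.

```bash
python3 -m creep '[[0,0,0,-0.2,0],[0,0,0,-0.2,0],[0,0,0,0,0],[0,0,0,0,0],[0,0,0,0,0]]' >/dev/null;python3 st.py
```

```text
yaw -65.3 tcp [0.5924 0.1162 0.1127] F [-0.7  1.1 -1.9] T [0.261 0.346 0.011] 0.0092 tau6 -0.029
```

```bash
python3 -m creep '[[0,0,0,-0.2,0],[0,0,0,-0.2,0],[0,0,0,0,0],[0,0,0,0,0],[0,0,0,0,0]]' >/dev/null;python3 st.py
```

```text
yaw -67.29 tcp [0.5924 0.1162 0.1127] F [-0.9  0.6 -0. ] T [ 0.282  0.487 -0.001] 0.0091 tau6 -0.03
```

```bash
python3 -m creep '[[0,0,0,-0.2,0],[0,0,0,0,0],[0,0,0,0,0],[0,0,0,0,0],[0,0,0,0,0]]' >/dev/null;python3 st.py
```

```text
yaw -68.3 tcp [0.5924 0.1162 0.1127] F [-1.1  0.5 -0.9] T [0.212 0.518 0.006] 0.0089 tau6 -0.028
```

```bash
python3 -m creep '[[0,0,0,-0.2,0],[0,0,0,-0.2,0],[0,0,0,0,0],[0,0,0,0,0],[0,0,0,0,0]]' |head -1;python3 st.py
```

```text
clock: 22.5
yaw -70.29 tcp [0.5924 0.1162 0.1127] F [-1.5  1.1  0.5] T [0.164 0.687 0.034] 0.0092 tau6 -0.032
```

```bash
python3 -m creep '[[0,0,0,-0.2,0],[0,0,0,-0.2,0],[0,0,0,0,0],[0,0,0,0,0],[0,0,0,0,0]]' >/dev/null;python3 st.py
```

```text
yaw -72.29 tcp [0.5923 0.1162 0.1127] F [-2.4 -0.4  0.1] T [0.078 0.827 0.093] 0.0094 tau6 -0.044
```

```bash
python3 -m creep '[[0,0,0,-0.2,0],[0,0,0,-0.2,0],[0,0,0,0,0],[0,0,0,0,0],[0,0,0,0,0]]' >/dev/null;python3 st.py
```

```text
yaw -74.29 tcp [0.5923 0.1162 0.1127] F [-3.2  0.3  0.8] T [0.161 1.156 0.13 ] 0.0094 tau6 -0.177
```

```bash
python3 -m creep '[[0,0,0,-0.1,0],[0,0,0,0,0],[0,0,0,0,0],[0,0,0,0,0],[0,0,0,0,0]]' >/dev/null;python3 st.py
```

```text
yaw -74.8 tcp [0.5923 0.1162 0.1127] F [-3.5  0.3  0.8] T [0.128 1.35  0.203] 0.009 tau6 -0.212
```

```bash
python3 -m creep '[[0,0,0,0,0],[0,0,0,0,0],[0,0,0,0,0],[0,0,0,0,0],[0,0,0,0,0]]' >/dev/null;python3 st.py
```

```text
yaw -74.8 tcp [0.5923 0.1162 0.1127] F [-2.9 -0.6  1.2] T [0.039 1.436 0.235] 0.0091 tau6 -0.213
```

The stop is clear: joint torque climbs at 0.07 N m per degree and stands at about 0.21 N m. Turning back.

```bash
python3 -m creep '[[0,0,0,0.3,0],[0,0,0,0.6,0],[0,0,0,0.6,0],[0,0,0,0.6,0],[0,0,0,0.6,0]]' >/dev/null;python3 st.py
```

```text
yaw -61.11 tcp [0.5936 0.1166 0.113 ] F [ 0.4 -0.4  0.4] T [-0.031 -0.007  0.058] 0.009 tau6 -0.865
```

```bash
python3 -m creep '[[0.01,0.01,0,0.8,0],[0,0,0,0.8,0],[0,0,0,0.8,0],[0,0,0,0.8,0],[0,0,0,0.8,0]]' >/dev/null;python3 st.py
```

```text
yaw -41.07 tcp [0.5941 0.117  0.1131] F [ 0.3  0.4 -0.2] T [-0.023 -0.005  0.04 ] 0.0091 tau6 -1.154
```

```bash
python3 -m creep '[[0,0,0,0.8,0],[0,0,0,0.8,0],[0,0,0,0.8,0],[0,0,0,0.8,0],[0,0,0,0.8,0]]' >/dev/null;python3 st.py
```

```text
yaw -21.07 tcp [0.5941 0.117  0.1131] F [-0.3  0.8 -0.5] T [-0.012  0.021 -0.005] 0.009 tau6 -1.154
```

```bash
python3 -m creep '[[-0.02,-0.01,0,0.8,0],[0,0,0,0.8,0],[0,0,0,0.8,0],[0,0,0,0.8,0],[0,0,0,0.4,0]]' >/dev/null;python3 st.py
```

```text
yaw -3.08 tcp [0.5933 0.1165 0.1131] F [-0.4  0.6 -1.2] T [ 0.01   0.022 -0.012] 0.0093 tau6 -0.13
```

```bash
python3 -m creep '[[0,0,0,0.3,0],[0,0,0,0.2,0],[0,0,0,0,0],[0,0,0,0,0],[0,0,0,0,0]]' ;python3 st.py
```

```text
clock: 27.0
tcp_pos: [0.5922, 0.1164, 0.1128]
eef_rot: [[1.0, -0.014, 0.0], [-0.014, -1.0, 0.0], [0.0, -0.0, -1.0]]
force: [0.2, 0.2, -0.9]
gripper_width: 0.0091
yaw -0.82 tcp [0.5922 0.1164 0.1128] F [ 0.2  0.2 -0.9] T [ 0.184 -0.163 -0.001] 0.0091 tau6 -0.002
```

```bash
python3 -m creep '[[0.015,0,0,0.2,0],[0,0,0,0.1,0],[0,0,0,0,0],[0,0,0,0,0],[0,0,0,0,0]]' ;python3 st.py
```

```text
clock: 27.5
tcp_pos: [0.5925, 0.1164, 0.1127]
eef_rot: [[1.0, 0.012, -0.0], [0.012, -1.0, 0.0], [-0.0, -0.0, -1.0]]
force: [-1.2, 2.3, 1.4]
gripper_width: 0.0091
yaw 0.69 tcp [0.5925 0.1164 0.1127] F [-1.2  2.3  1.4] T [ 0.965  0.493 -0.006] 0.0091 tau6 0.028
```

```bash
python3 -m creep '[[0,0.008,0,0,0],[0,0,0.02,0,0],[0,0,0.02,0,0],[0,0,0.03,0,0],[0,0,0.03,0,0]]' ;python3 st.py
```

```text
clock: 28.0
tcp_pos: [0.5927, 0.1165, 0.1168]
eef_rot: [[1.0, 0.012, 0.0], [0.012, -1.0, -0.0], [0.0, 0.0, -1.0]]
force: [0.5, -0.1, -0.4]
gripper_width: 0.0088
yaw 0.7 tcp [0.5927 0.1165 0.1168] F [ 0.5 -0.1 -0.4] T [ 0.289 -0.023 -0.005] 0.0088 tau6 0.007
```

```bash
python3 -m creep '[[0,0,0.03,0,0],[0,0,0.03,0,0],[0,0,0.03,0,0],[0,0,0.03,0,0],[0,0,0.03,0,0]]' ;python3 st.py
```

```text
clock: 28.5
tcp_pos: [0.5926, 0.1165, 0.1228]
eef_rot: [[1.0, 0.012, 0.0], [0.012, -1.0, -0.0], [0.0, 0.0, -1.0]]
force: [0.5, 0.7, -0.6]
gripper_width: 0.009
yaw 0.7 tcp [0.5926 0.1165 0.1228] F [ 0.5  0.7 -0.6] T [ 0.012 -0.079  0.043] 0.009 tau6 0.001
```

```bash
python3 -m creep '[[0,0,0.1,0,0],[0,0,0.1,0,0],[0,0,0.1,0,0],[0,0,0.15,0,0],[0,0,0.2,0,0]]' ;python3 -m creep '[[0,0,0.2,0,0],[0,0,0.2,0,0],[0,-0.5,0.2,0,0],[0,-0.8,0.2,0,0],[0,-0.8,0,0,0]]';python3 st.py;python3 - <<'E'
from h import *
import pickle
for n,c in(("scene",(290,125,350,170)),("top",(130,155,200,205))):
    s=arm.snapshot(n);save(s,n+"7.png",c,10);pickle.dump(s,open(n+"7.pkl","wb"))
E
```

```text
clock: 29.0
tcp_pos: [0.5924, 0.1165, 0.1491]
eef_rot: [[1.0, 0.012, -0.0], [0.012, -1.0, -0.0], [-0.0, 0.0, -1.0]]
force: [-0.0, -0.6, 0.0]
gripper_width: 0.0091
clock: 29.5
tcp_pos: [0.5933, 0.0322, 0.1826]
eef_rot: [[1.0, 0.014, 0.002], [0.014, -1.0, 0.001], [0.002, -0.001, -1.0]]
force: [1.3, -0.6, -0.8]
gripper_width: 0.009
yaw 0.78 tcp [0.5933 0.0322 0.1826] F [ 1.3 -0.6 -0.8] T [-0.041 -0.091 -0.005] 0.009 tau6 -0.907
```

View pics/scene7.png

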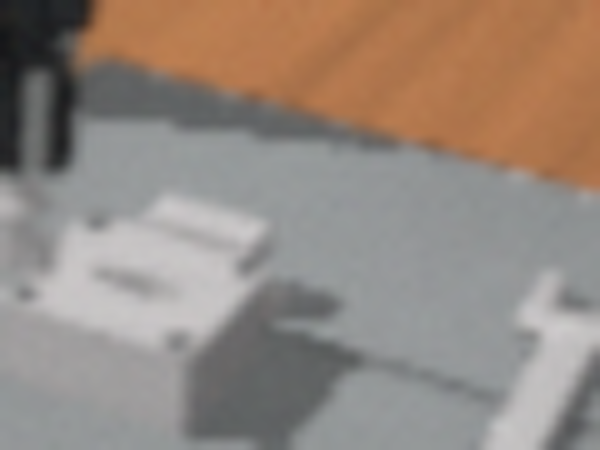

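View pics/top7.png

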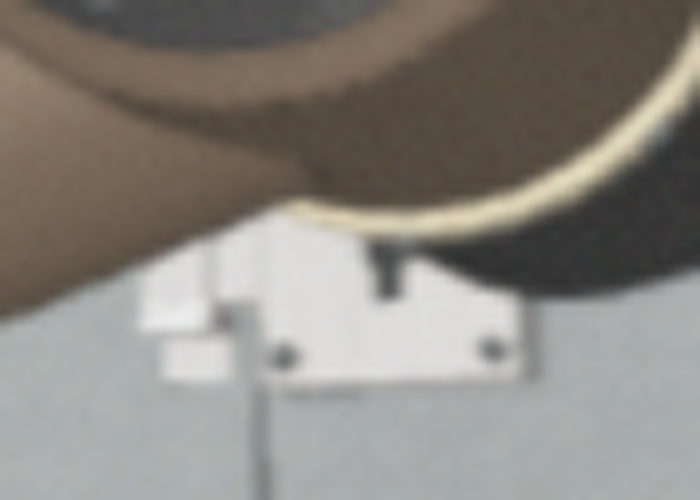

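The top view shows the bolt bridging from the case into the keep at crop (235,260), and the keyhole is empty at (385,270). Now back to the block.

```bash
python3 -m creep '[[-0.25,-0.65,0,0.43,0],[-0.25,-0.65,0,0.43,0],[-0.25,-0.65,0,0.43,0],[-0.25,-0.65,0,0.43,0],[-0.25,-0.65,0,0.43,0]]' ;python3 -m creep '[[-0.25,-0.65,0,0.43,0],[-0.25,-0.65,0,0.43,0],[-0.25,-0.65,0,0.43,0],[-0.25,-0.65,0,0.43,0],[-0.27,-0.65,0,0.43,0]]';python3 -m creep '[[0,0,-0.4,0,0],[0,0,-0.4,0,0],[0,0,-0.4,0,0],[0,0,-0.3,0,0],[0,0,0,0,0]]';python3 st.py;python3 - <<'E'
from h import *
import pickle
for n,c in(("scene",(185,190,245,250)),("top",(130,155,200,205))):
    s=arm.snapshot(n);save(s,n+"8.png",c,10);pickle.dump(s,open(n+"8.pkl","wb"))
E
```

```text
clock: 30.1
tcp_pos: [0.5423, -0.0981, 0.1812]
eef_rot: [[0.98, 0.2, 0.001], [0.2, -0.98, 0.0], [0.001, 0.0, -1.0]]
force: [0.2, -0.6, -0.1]
gripper_width: 0.0088
clock: 30.6
tcp_pos: [0.4916, -0.2282, 0.1813]
eef_rot: [[0.925, 0.38, 0.001], [0.38, -0.925, -0.0], [0.001, 0.0, -1.0]]
force: [0.6, -0.8, -0.6]
gripper_width: 0.0096
clock: 31.1
tcp_pos: [0.4909, -0.2271, 0.1193]
eef_rot: [[0.926, 0.378, -0.003], [0.378, -0.926, 0.0], [-0.002, -0.001, -1.0]]
force: [0.8, -0.1, -0.1]
gripper_width: 0.0089
yaw 22.2 tcp [ 0.4909 -0.2271  0.1193] F [ 0.8 -0.1 -0.1] T [-0.002  0.042  0.009] 0.0089 tau6 -0.003
```

View pics/scene8.png

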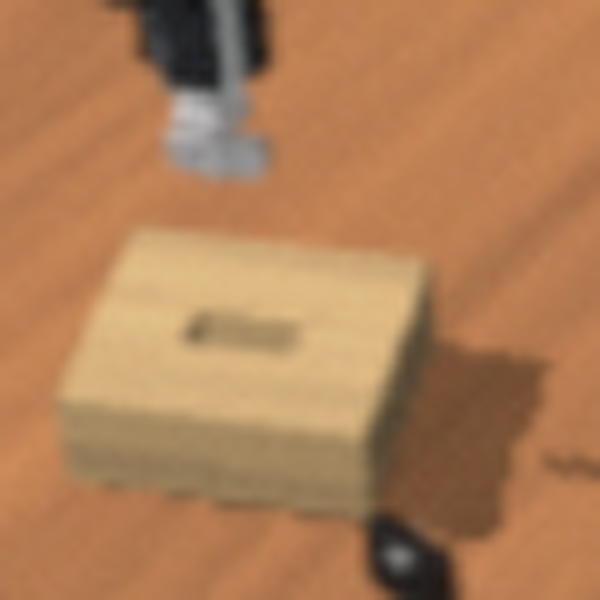

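View pics/top8.png

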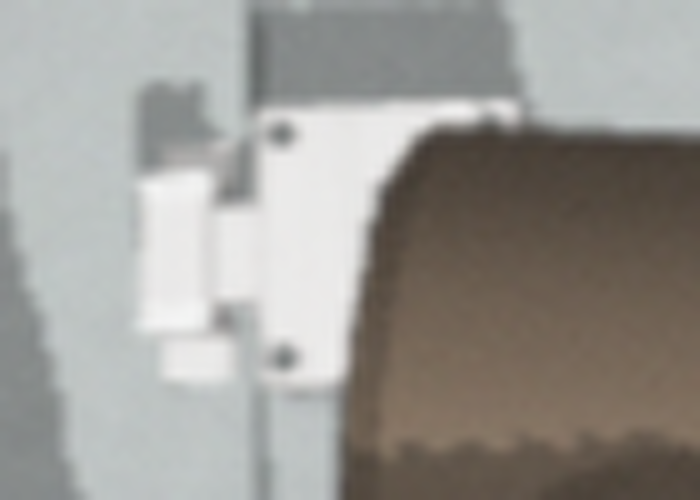

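The bolt is seated in the keep at top crop (235,255). The key hangs above the empty pocket, which is at scene crop (240,330). Lowering.

```bash
python3 -m creep '[[0.04,-0.04,-0.3,0,0],[0,0,-0.3,0,0],[0,0,-0.3,0,0],[0,0,-0.2,0,0],[0,0,0,0,0]]';python3 st.py; python3 -m creep '[[0,0,-0.05,0,0],[0,0,-0.05,0,0],[0,0,-0.05,0,0],[0,0,0,0,0],[0,0,0,0,0]]';python3 st.py
```

```text
clock: 31.7
tcp_pos: [0.4923, -0.2289, 0.075]
eef_rot: [[0.926, 0.378, -0.003], [0.378, -0.926, 0.0], [-0.003, -0.002, -1.0]]
force: [0.0, -1.0, -0.5]
gripper_width: 0.0092
yaw 22.19 tcp [ 0.4923 -0.2289  0.075 ] F [ 0.  -1.  -0.5] T [-0.031 -0.013  0.029] 0.0092 tau6 -0.0
clock: 32.2
tcp_pos: [0.4935, -0.2291, 0.0709]
eef_rot: [[0.926, 0.378, 0.0], [0.378, -0.926, -0.0], [0.0, 0.0, -1.0]]
force: [0.4, 0.2, -0.7]
gripper_width: 0.0093
yaw 22.2 tcp [ 0.4935 -0.2291  0.0709] F [ 0.4  0.2 -0.7] T [0.004 0.005 0.047] 0.0093 tau6 -0.0
```

```bash
python3 -m creep '[[-0.02,0,-0.05,0,0],[0,0,-0.05,0,0],[0,0,-0.05,0,0],[0,0,-0.05,0,0],[0,0,0,0,0]]';python3 st.py
```

```text
clock: 32.7
tcp_pos: [0.4924, -0.229, 0.0623]
eef_rot: [[0.926, 0.378, -0.001], [0.378, -0.926, 0.0], [-0.001, -0.0, -1.0]]
force: [-0.0, 0.4, -1.1]
gripper_width: 0.009
yaw 22.2 tcp [ 0.4924 -0.229   0.0623] F [-0.   0.4 -1.1] T [-0.003  0.063 -0.003] 0.009 tau6 0.0
```

```bash
python3 -m creep '[[0,0,-0.05,0,0],[0,0,-0.05,0,0],[0,0,-0.05,0,0],[0,0,-0.05,0,0],[0,0,0,0,0]]';python3 st.py
```

```text
clock: 33.2
tcp_pos: [0.4924, -0.229, 0.0543]
eef_rot: [[0.926, 0.378, -0.001], [0.378, -0.926, 0.0], [-0.0, -0.0, -1.0]]
force: [0.2, 1.1, -0.0]
gripper_width: 0.009
yaw 22.2 tcp [ 0.4924 -0.229   0.0543] F [ 0.2  1.1 -0. ] T [ 0.023  0.02  -0.006] 0.009 tau6 0.0
```

Tip about 10 mm inside the pocket, force-free. Down to the seat at TCP z of about 0.0445.

```bash
python3 -m creep '[[0,0,-0.05,0,0],[0,0,-0.05,0,0],[0,0,-0.05,0,0],[0,0,-0.05,0,0],[0,0,0,0,0]]';python3 st.py
```

```text
clock: 33.7
tcp_pos: [0.4924, -0.229, 0.0464]
eef_rot: [[0.926, 0.378, -0.001], [0.378, -0.926, 0.0], [-0.0, -0.0, -1.0]]
force: [0.8, -0.1, -0.5]
gripper_width: 0.0091
yaw 22.2 tcp [ 0.4924 -0.229   0.0464] F [ 0.8 -0.1 -0.5] T [0.007 0.038 0.017] 0.0091 tau6 0.0
```

```bash
python3 -m creep '[[0,0,-0.04,0,0],[0,0,-0.02,0,0],[0,0,0,0,0],[0,0,0,0,0],[0,0,0,0,0]]';python3 st.py
```

```text
clock: 34.2
tcp_pos: [0.4927, -0.2291, 0.0446]
eef_rot: [[0.926, 0.378, 0.0], [0.378, -0.926, -0.0], [0.0, 0.0, -1.0]]
force: [-0.9, 0.6, 3.9]
gripper_width: 0.0088
yaw 22.21 tcp [ 0.4927 -0.2291  0.0446] F [-0.9  0.6  3.9] T [0.408 0.47  0.062] 0.0088 tau6 0.003
```

Seated: contact at TCP z 0.0446, the same height as at the grasp. Opening gently, then going straight up.

```bash
python3 -m creep '[[0,0,0,0,0.1],[0,0,0,0,0.2],[0,0,0,0,0.35],[0,0,0,0,0.5],[0,0,0,0,0.5]]' 20;python3 -m creep '[[0,0,0.1,0,0.5],[0,0,0.3,0,0.5],[0,0,0.6,0,0.5],[0,0,0.9,0,0.5],[0,0,0.9,0,0.5]]';python3 -m creep '[[0,0.5,0.6,0,0.5],[0,0.9,0,0,0.5],[0,0.9,0,0,0.5],[0,0.9,0,0,0.5],[0,0.9,0,0,0.5]]';python3 -m creep '[[0,0.9,0,0,0.5],[0,0,0,0,0.5],[0,0,0,0,0.5],[0,0,0,0,0.5],[0,0,0,0,0.5]]';python3 - <<'E'
from h import *
import pickle
for n,c,f in(("scene",(185,190,265,250),9),("top",(285,160,355,250),6)):
    s=arm.snapshot(n);save(s,n+"9.png",c,f);save(s,n+"9f.png",None,1.2);pickle.dump(s,open(n+"9.pkl","wb"))
E
```

```text
clock: 34.7
tcp_pos: [0.4926, -0.2291, 0.0441]
eef_rot: [[0.926, 0.378, -0.0], [0.378, -0.926, 0.0], [-0.0, -0.0, -1.0]]
force: [-0.6, 0.3, -0.2]
gripper_width: 0.0428
clock: 35.2
tcp_pos: [0.4923, -0.2291, 0.1583]
eef_rot: [[0.926, 0.378, -0.0], [0.378, -0.926, -0.0], [-0.0, 0.0, -1.0]]
force: [1.0, -1.0, 0.4]
gripper_width: 0.0428
clock: 35.7
tcp_pos: [0.4925, -0.0638, 0.1816]
eef_rot: [[0.926, 0.378, 0.002], [0.378, -0.926, 0.0], [0.002, 0.0, -1.0]]
force: [0.6, 0.2, 0.1]
gripper_width: 0.043
clock: 36.2
tcp_pos: [0.4926, -0.0298, 0.1805]
eef_rot: [[0.926, 0.377, 0.0], [0.377, -0.926, -0.0], [0.0, 0.0, -1.0]]
force: [-0.4, 0.5, 0.2]
gripper_width: 0.0427
```

View pics/scene9.png

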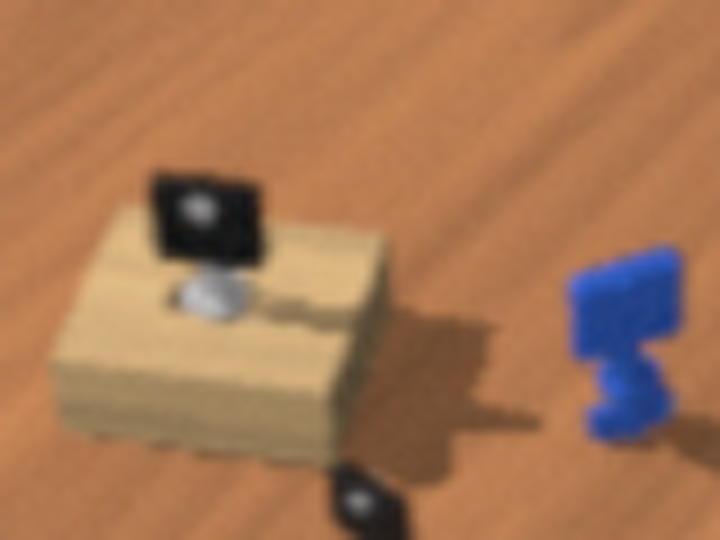

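View pics/top9f.png

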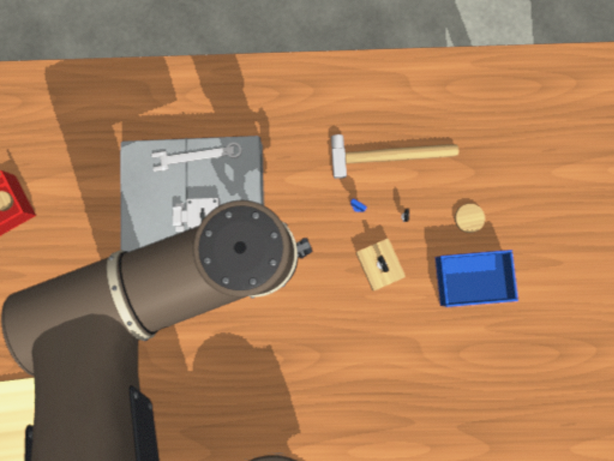

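The key stands upright in the block with its collar on top (crop 215,295). The gripper is clear and the bystanders are where they were. Handing in.

```bash
python3 -c "
from cell import arm
print(arm.job_done())"
```

```text
the job is handed in; nothing more can be done
None
```

The chest is locked, the key is back in its wooden block and released, and the job was handed in at about 36 s of the 72 s allowed.

- **Insertion:** The key went into the keyhole with no measurable force and seated with about 6 N.
- **Turning:** I turned it clockwise to the stop, which I felt at about 73° from home. Torque rose by 0.07 N m per degree, and I held it at about 0.2 N m, under the 0.3 N m forcing limit. I then turned it back home and drew it straight out.
- **Bolt:** The top view shows it bridging from the lock case into the keep. Its tip is hidden inside the keep, so "fully thrown" rests on the stop I felt and that view, not on a measurement.
- **Key:** It seated in the block at the same height as at the start (TCP z 0.0446 m). The last pictures show it upright with its collar on the block.
- **Surroundings:** The gripper is clear of everything. By eye, the hammer, wrench, bin and wheel are where they were.
- **Disagreements:** The scene camera's calibration was about 1 pixel (a few mm) off the top camera's, so I relied on the top camera and on feel. Measured TCP positions wandered by about 1 mm with joint friction, and I corrected for that along the way.

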